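Load the blow-off tray and hold the air lever at the third mark

TASK

Load the blow-off station: put the two copper nozzles, standing upright, and the round white lens case that stands in front of the robot with them, lying flat, all together on the floor of its shallow aluminium tray, and let go of them. Then press the red spring-return lever down past its first two clicks to the third (green) mark, and finish while still holding it there with the fingers, since it springs back up when let go. Do not disturb the blue lens case or the tools and other things lying about.

Things in the scene. Friction and masses are not known exactly. Their poses are not given: they have to be found in the camera images.
- nozzle_a: copper welding nozzle standing on its wide end, 24 mm diameter, 32 mm tall, nearly straight-sided for its lower 20 mm and conical above, about 35 g; origin at the centre of its underside, z up along its axis
- nozzle_b: slightly wider copper welding nozzle standing on its wide end, 26 mm diameter, 32 mm tall, nearly straight-sided for its lower 20 mm and conical above, about 35 g; origin at the centre of its underside, z up along its axis
- lens_white: round white lens case lying flat, 47 mm diameter, 17 mm high, about 30 g; origin at the centre of its underside, z up
- lens_blue: square blue lens case, 50 x 50 x 15 mm, bystander: stays where it is; origin at the centre of its underside
- pliers: red-handled pliers, 153 x 50 x 13 mm, bystander at the back; origin at the centre of its underside
- tape: brown roll of tape, 104 mm diameter, 45 mm high, bystander at the right; origin at the centre of its underside
- pendant: dark handheld pendant with coloured keys, 105 x 44 x 20 mm, bystander near the front edge; origin at the centre of its underside
- station: the blow-off station, fixed to the worktop (place and yaw vary): a 130 x 300 x 4 mm dark deck, long side along its y; the aluminium tray on its -y (right) part and a blue housing 110 x 90 mm, 91 mm high with its gauge, on its +y (left) part, centre 183 mm from the tray's centre along y; origin at the centre of the deck's underside, its x points away from the robot (from the lever side to the back) at yaw 0, y to the left, z up
- tray_floor (a point): centre of the tray's floor, 6 mm above the worktop; axes as the station's. Inside the tray is 52 mm along x and 105 mm along y; its walls are 3 mm thick and rise 6 mm above the floor. The three items fit in one row along y (24 + 26 + 47 mm) with about 8 mm to spare
- lever_pad (a point): centre of the top face of the red lever paddle, 34 mm (x) by 38 mm (y), which sticks out of the housing's front (-x side); its top is 70 mm above the worktop at rest and moves straight down; axes as the station's. Black pointers on the lever run along three pairs of marks on the white plate: yellow, orange and green, from the top, 10 mm apart
- lever (a joint): travel of the lever, m: 0 at rest (up), growing as it is pressed straight down; yellow mark at 0.010, orange at 0.020, green (third) at 0.030, end stop at 0.040. A spring pushes it back up (about 5 N at rest, 9 N at the third mark) and clicks between the marks add up to 2.5 N more or less (hardest at 2.5, 12.5, 22.5 mm, passed at 5, 15, 25 mm; so up to about 11 N of push); it never stays down by itself

How it is judged:
By the outcome, as a careful person would: the job done as asked, in the order asked, and still so for the second after the job is handed in, while the arm keeps its last pose, push and grip.
It also fails if it takes over 67 s, if anything falls off the work surface, if the arm or the gripper's body presses on something with over 40 N, if the wrist force passes 120 N, or if a joint passes its speed limit or range.

ROBOT

A 7-joint arm with a two-finger parallel gripper is mounted at the origin on a cart in front of the work surface, level with it; the furniture and walls round the work are solid. World frame = base frame: x ahead of the robot, y to its left, z up, the work surface at z = 0. Lengths are in m, angles in rad, forces in N, time in s.
With the tool pointing down it reaches from about 0.4 to 0.875 m from the base axis. Payload 19.3 kg.
Tool frame: the origin (TCP) lies at the very end of the fingers, on their centre line; the grasp point (between the pads) lies bot.pinch_z behind it (bot.pinch_z is the distance from the TCP to the grasp point, in m); z points along the fingers, y is the line along which they close (so a half turn about z gives the same grasp; the last joint's range is limited). The gripper opens to 85 mm and grips with 20 to 120 N. Pads are 22 mm wide; open, the fingers measure 114 mm over their backs; the gripper's body (76 mm by 85 mm) begins 54 mm behind the grasp point. The pads swing forward as they close: fully open they stand 13 mm farther back than shut.
Start: joints at [-1.192, 0.521, -0.036, 1.599, 0.021, 1.021, -0.113], TCP at [0.271, 0.563, 0.231] pointing down, gripper open.
Joint ranges: [-2.91, 2.91], [-0.3, 2.13], [-1.5, 1.42], [0.17, 2.43], [-1.26, 4.41], [0.16, 1.93], [-2.52, 2.52]. Speed limits (rad/s): [1.89, 1.89, 2.39, 2.39, 3.01, 3.01, 3.01].

INTERFACE

Orientations are given as [roll, pitch, yaw] about the fixed x, y, z axes, in that order (R = Rz(yaw) Ry(pitch) Rx(roll)).
In Python, from workcell import bot, grab_frame, ticket gives the robot as it stands.
- The arm moves only by the tool arm_command, never from a script. Its argument "commands" is a list of rows, each a list of 3 entries, a list of its own where there are three numbers: the shift along the world's x, y, z in mm, then the turn about the world's z in rad, then the gripper command: -1 is fully open, 1 is shut, values between are in proportion. In form: [[[tx, ty, tz], roll, fingers], ...]. A call has 1 to 20 rows; each row shifts and turns the commanded pose from where the row before left it; what a row does not reach is not made up. A row lasts 1/10 s, in which the tool goes at most 50 mm and 8.59 degrees, less where a joint would pass 70% of its speed; a pose out of reach is approached as far as the arm can. A call with a gripper value outside its range is refused whole. The fingers move at their own pace and stop on an object; "newtons" is the grip in N (left out, the last holds). Time passes only in rows, so rows that do not move let the fingers close. It gives the time, the measured TCP pose, the force, the opening and the grip force at its end, in the units of the state.
- bot.observe(): the state, without advancing time (a new reading comes with each control period).
- grab_frame(name): name is "side" or "top"; returns a dict with "image" (400x640x3 uint8, red, green, blue), "vertical_fov" (degrees; the focal length in pixels is half the picture's height over the tangent of half this angle, whatever the lens; pixels are square), "cx", "cy" (the principal point, pixels), "R" (3x3) and "t" (3): a world point X has camera coordinates R X + t. Camera axes: x right, y down, z forward; pixel columns grow to the right and rows downward; lengths in m; the calibration is good to about 2 mm. A picture is of the moment at which its call begins. There is no depth.
- ticket.job_done(): hands the job in; it is judged then, once.
The state is a dict: "clock": time; "qpos": joint angles; "qd": joint speeds; "joint_efforts": joint torques, N m; "position": TCP position; "tool_rot": TCP orientation; "force": force on the tool from outside, world axes, zero at the start; "moment": the same for the moment, N m; "grip_width": finger opening in m; "finger_force": force on a finger pad.
Only numpy, scipy, OpenCV 4.12 (cv2) and the standard library are available. Lean on these libraries where they do the work, as an engineer would, in place of code of your own. Each camera call takes 0.05 s, during which the arm holds its last target. There are 200 camera calls.

## Working session

There is one attempt and no reset: what is moved stays moved. The work goes in short steps, Python scripts to look and compute and a tool call to move; the robot and the scene stay as the last step left them, time stands still between calls to the robot, and variables do not carry over. Pictures are saved under pics/ and viewed, at most 10 in all, crops included, and the job is handed in when it is done.

Besides the shell and the picture viewer there is one more tool, called after "Emit:" by a JSON object that holds its "op" and its "data", one argument or row to a line. arm_command: Moves the arm, as the interface text tells. Its arguments: {"type":"object","properties":{"commands":{"type":"array"},"newtons":{"type":"number"}},"required":["commands"]}

```bash
mkdir -p pics; ls
python3 - <<'E'
from workcell import bot, grab_frame
import cv2,numpy as np
for n in("top","side"):
    f=grab_frame(n); cv2.imwrite(f"pics/{n}0.png",cv2.cvtColor(f["image"],cv2.COLOR_RGB2BGR))
    print(n,f["vertical_fov"],f["cx"],f["cy"],np.round(f["R"],3).tolist(),f["t"])
print(bot.observe(),bot.pinch_z)
E
```

```text
pics
top 44.14587739152362 320.00256038234744 195.2049373047218 [[0.009, -1.0, 0.019], [-0.985, -0.012, -0.171], [0.171, -0.017, -0.985]] [-0.10802713  0.57184948  1.474295  ]
side 47.93555760313094 315.45959948231973 201.6362392664066 [[0.998, 0.058, -0.009], [0.041, -0.8, -0.598], [-0.042, 0.597, -0.801]] [-0.54929466 -0.01846363  1.45088314]
{'clock': 0.1, 'qpos': array([-1.19215258,  0.52189608, -0.03631371,  1.59993775,  0.02118885,
        1.02110605, -0.11278014]), 'qd': array([ 0.00012989, -0.00012467,  0.00052313, -0.00176014, -0.00182963,
       -0.00089019, -0.00067223]), 'joint_efforts': array([ 4.23807185e-03, -9.28479052e+01,  1.98437110e+00, -3.70523500e+01,
        1.81922346e-02,  5.47827090e-03, -1.76749122e-06]), 'position': array([0.27110953, 0.56281196, 0.23082453]), 'tool_rot': array([-3.14063215e+00,  6.46359150e-05,  2.69273986e+00]), 'force': array([-0.39355114, -0.46466589, -0.79658088]), 'moment': array([-0.00791906,  0.029417  , -0.00142438]), 'finger_force': 0.0, 'grip_width': 0.08548948859370709} 0.0187
```

View pics/top0.png

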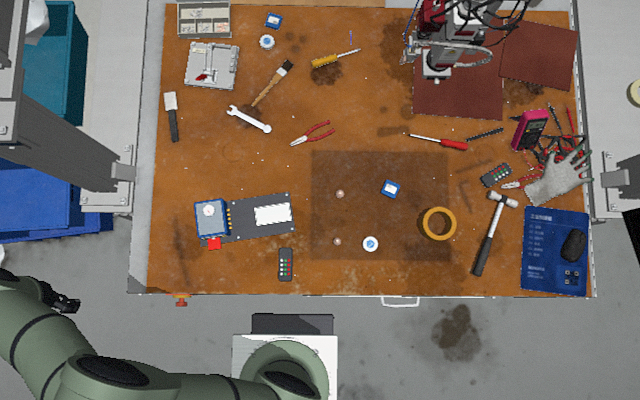

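View pics/side0.png

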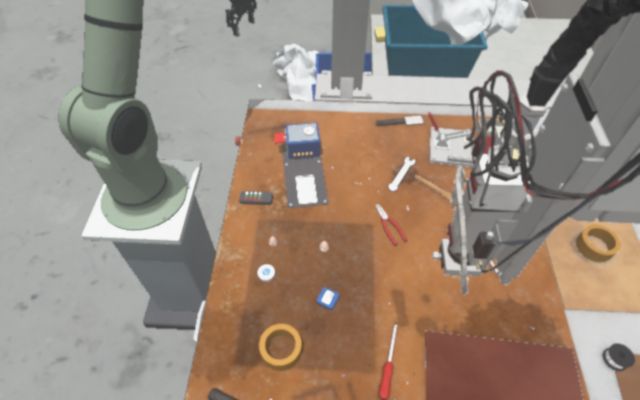

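The top view shows the tray near (272,214), the housing near (210,220) and the lever at (214,243). The nozzles are at (340,194) and (337,241), the white lens at (370,244) and the blue one at (391,189). Next I'll enlarge both views.

```bash
cat > h.py <<'E'
from workcell import bot, grab_frame, ticket
import cv2,numpy as np
def K(f):
    F=200/np.tan(np.radians(f["vertical_fov"])/2); return np.array([[F,0,f["cx"]],[0,F,f["cy"]],[0,0,1]])
def world(f,u,v,z):
    R=np.array(f["R"]);t=np.array(f["t"]);d=R.T@np.linalg.inv(K(f))@[u,v,1];c=-R.T@t
    return c+d*(z-c[2])/d[2]
def pix(f,X):
    p=K(f)@(np.array(f["R"])@X+f["t"]);return p[:2]/p[2]
def crop(f,u0,v0,w,h,s,name):
    im=cv2.cvtColor(f["image"][v0:v0+h,u0:u0+w],cv2.COLOR_RGB2BGR)
    im=cv2.resize(im,None,fx=s,fy=s,interpolation=cv2.INTER_CUBIC)
    for i in range(0,w,10):
        cv2.line(im,(i*s,0),(i*s,6 if i%50 else 14),(0,255,0),1)
    for i in range(0,h,10): cv2.line(im,(0,i*s),(6,i*s),(0,255,0),1)
    cv2.imwrite(f"pics/{name}.png",im)
E
python3 - <<'E'
from h import *
f=grab_frame("top"); crop(f,190,180,200,80,4,"t1")
f=grab_frame("side"); crop(f,230,115,120,170,3,"s1")
E
```

```text
(no output)
```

View pics/t1.png

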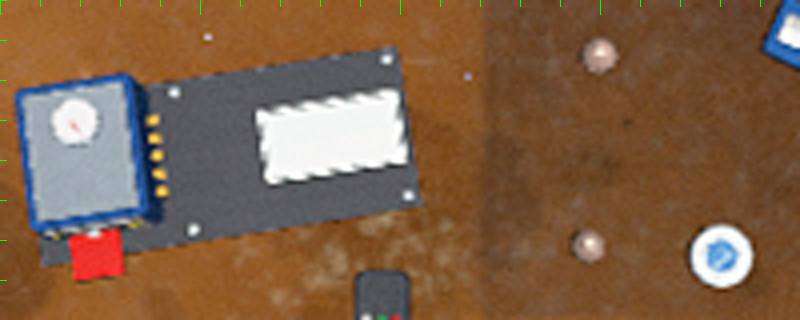

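View pics/s1.png

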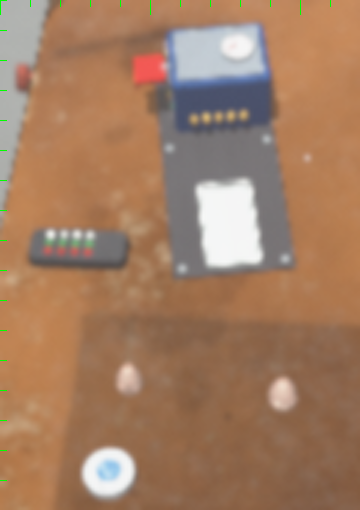

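The enlarged top crop (x4, origin 190,180) gives these positions:
- **Tray rim:** corners (257,110), (396,90), (409,162), (268,185).
- **Nozzles:** (600,55) and (589,246).
- **White lens:** (721,256).
- **Lever pad:** corners (69,236), (120,230), (124,274), (74,280).

The side crop agrees: nozzles at (128,379) and (283,394), lens at (108,471).

Run:
```python
from h import *
np.set_printoptions(precision=4,suppress=True)
t=grab_frame("top");s=grab_frame("side")
T=lambda u,v,z:world(t,190+(u+.5)/4-.5,180+(v+.5)/4-.5,z)
S=lambda u,v,z:world(s,230+(u+.5)/3-.5,115+(v+.5)/3-.5,z)
for n,a,b,z in(("far",(600,55),(283,394),.014),("near",(589,246),(128,379),.014),("lens",(721,256),(108,470),.014)):
    print(n,T(*a,z)[:2],S(*b,z)[:2])
tr=np.array([T(*p,.012) for p in((257,110),(396,90),(409,162),(268,185))])
print("tray",tr[:,:2],tr.mean(0)); sr=np.array([S(*p,.012) for p in((196,184),(251,180),(262,262),(206,268))]);print("side tray",sr.mean(0))
d=[T(*p,.004) for p in((396,48),(421,205),(42,265))];print("deck",d,np.linalg.norm(d[1]-d[0]),np.linalg.norm(d[2]-d[1]))
e=d[2]-d[1];print("yaw",np.arctan2(-e[0],e[1]), [np.arctan2(-(q)[0],q[1]) for q in (tr[0]-tr[1],tr[3]-tr[2])])
lp=np.array([T(*p,.07) for p in((69,236),(120,230),(124,274),(74,280))]);print("lever",lp[:,:2],lp.mean(0))
print("side lever",S(149,68,.07))
# deck-corner based origin
# colour blobs: nozzle sizes
for nm,(u,v) in(("far",(339.6,193.6)),("near",(337,241.4))):
    c=t["image"][int(v)-6:int(v)+8,int(u)-7:int(u)+8].astype(int);m=(c[:,:,2]>95);print(nm,m.sum())
    c=s["image"]
```

```text
far [ 0.5859 -0.1649] [ 0.585 -0.166]
near [ 0.4346 -0.1566] [ 0.4319 -0.1568]
lens [ 0.4279 -0.2596] [ 0.4246 -0.2575]
tray [[ 0.539   0.1052]
 [ 0.5562 -0.0038]
 [ 0.4991 -0.0151]
 [ 0.4798  0.0947]] [0.5185 0.0452 0.012 ]
side tray [0.5169 0.0456 0.012 ]
deck [array([ 0.5914, -0.0028,  0.004 ]), array([ 0.4662, -0.0249,  0.004 ]), array([0.4162, 0.2693, 0.004 ])] 0.12707363140643516 0.29839947851558274
yaw 0.16838809385715808 [np.float64(0.1568404543752744), np.float64(0.17415853202657702)]
lever [[0.4336 0.2356]
 [0.4385 0.1978]
 [0.4057 0.1934]
 [0.4009 0.2303]] [0.4197 0.2143 0.07  ]
side lever [0.4174 0.2146 0.07  ]
far 52
near 41
```

The tray is at about (0.518, 0.045) with yaw 0.168, and the lever pad is at (0.419, 0.214). My plan:
- **Lens:** goes in the middle of the row, gripped along the tray's y.
- **Nozzles:** go to either side of it, gripped along the tray's x with the fingertips above the walls.

First I'll move above the lens.

Emit:
{"op": "arm_command", "data": {
  "commands": [
    [[30, -20, 0], 0.1, -1],
    [[30, -20, 0], 0.1, -1],
    [[30, -20, 0], 0.1, -1],
    [[30, -20, 0], 0.1, -1],
    [[35, -41, 0], 0.1, -1],
    [[0, -50, 0], 0.117, -1],
    [[0, -50, 0], 0, -1],
    [[0, -50, 0], 0, -1],
    [[0, -50, 0], 0, -1],
    [[0, -50, 0], 0, -1],
    [[0, -50, 0], 0, -1],
    [[0, -50, 0], 0, -1],
    [[0, -50, 0], 0, -1],
    [[0, -50, 0], 0, -1],
    [[0, -50, 0], 0, -1],
    [[0, -50, 0], 0, -1],
    [[0, -50, 0], 0, -1],
    [[0, -50, 0], 0, -1],
    [[0, -50, 0], 0, -1]
  ],
  "newtons": 30
}}

```text
clock: 2.2
position: [0.4233, -0.257, 0.2315]
tool_rot: [-3.141, 0.001, -2.973]
force: [2.3, 0.8, 0.3]
grip_width: 0.0852
finger_force: 0.0
```

Emit:
{"op": "arm_command", "data": {
  "commands": [
    [[1, -1, -45], 0, -1],
    [[1, -1, -45], 0, -1],
    [[0, 0, -45], 0, -1],
    [[0, 0, -40], 0, -1],
    [[0, 0, -25], 0, -1],
    [[0, 0, -15], 0, -1],
    [[0, 0, -8], 0, -1],
    [[0, 0, -5], 0, -1],
    [[0, 0, 0], 0, -1],
    [[0, 0, 0], 0, 1],
    [[0, 0, 0], 0, 1],
    [[0, 0, 0], 0, 1],
    [[0, 0, 0], 0, 1],
    [[0, 0, 0], 0, 1],
    [[0, 0, 0], 0, 1],
    [[0, 0, 0], 0, 1],
    [[0, 0, 0], 0, 1]
  ]
}}

```text
clock: 3.9
position: [0.426, -0.2571, 0.0041]
tool_rot: [-3.141, 0.001, -2.973]
force: [-3.2, 1.5, 12.4]
grip_width: 0.0454
finger_force: 28.7
```

Emit:
{"op": "arm_command", "data": {
  "commands": [
    [[0, 0, 5], 0, 1],
    [[0, 0, 20], 0, 1],
    [[0, 0, 40], 0, 1],
    [[0, 0, 40], 0, 1],
    [[0, 0, 0], 0, 1],
    [[0, 0, 0], 0, 1]
  ]
}}

```text
clock: 4.5
position: [0.4261, -0.257, 0.1093]
tool_rot: [-3.14, 0.002, -2.973]
force: [-0.4, 0.1, -0.7]
grip_width: 0.0457
finger_force: 30.9
```

Run:
```python
from h import *
t=grab_frame("top");s=grab_frame("side")
p=bot.observe()["position"];a=pix(t,p);b=pix(s,p);print(a,b,bot.observe()["force"])
crop(t,int(a[0])-40,int(a[1])-40,80,80,5,"a");crop(s,int(b[0])-40,int(b[1])-40,80,80,5,"b")
cv2.imwrite("pics/lift.png",np.hstack([cv2.imread("pics/a.png"),cv2.imread("pics/b.png")]))
```

```text
[372.69910803 242.10520779] [262.49443414 254.30130474] [ 0.64271221  0.95679208 -1.05754262]
```

View pics/lift.png

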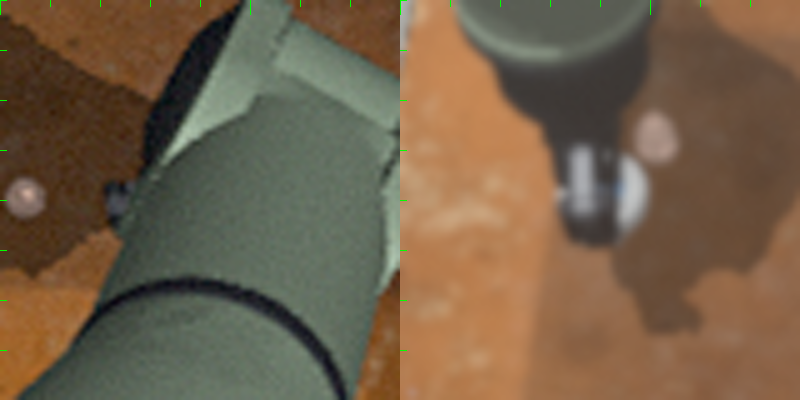

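In the side view the lens is held between the fingers. Its right edge is at crop x = 648, so it is centred to within about 3 mm. I'll refine the tray centre from its white mask before placing.

Run:
```python
from h import *
for n,(u0,v0,u1,v1) in(("top",(245,196,300,236)),("side",(288,168,322,212))):
    f=grab_frame(n);im=cv2.imread(f"pics/{n}0.png")
    c=cv2.resize(im[v0:v1,u0:u1],None,fx=4,fy=4,interpolation=cv2.INTER_CUBIC)
    m=(c.min(2)>150).astype(np.uint8)
    k,l,st,ce=cv2.connectedComponentsWithStats(m);i=1+st[1:,4].argmax()
    pts=np.argwhere(l==i)[:,::-1]; 
    W=np.array([world(f,u0+(x+.5)/4-.5,v0+(y+.5)/4-.5,.010)[:2] for x,y in pts])*1000
    r=cv2.minAreaRect(W.astype(np.float32));c0=W.mean(0);w,v=np.linalg.eigh(np.cov((W-c0).T));d=v[:,1]*np.sign(v[1,1]);print(n,r,c0,"yaw",np.arctan2(-d[0],d[1]),"size",np.sqrt(12*w))
```

```text
top ((519.5217895507812, 46.266685485839844), (61.12342834472656, 114.03528594970703), 9.802227020263672) [519.31420787  46.18851441] yaw 0.16999769499001202 size [ 58.73787244 111.90219283]
side ((516.2036743164062, 48.220359802246094), (66.14969635009766, 122.14427185058594), 9.659214973449707) [516.47190196  46.85103925] yaw 0.17977512358483852 size [ 63.82535527 118.87815013]
```

Emit:
{"op": "arm_command", "data": {
  "commands": [
    [[10, 40, 0], 0, 1],
    [[12, 40, 0], 0, 1],
    [[12, 40, 0], 0, 1],
    [[12, 40, 0], 0, 1],
    [[12, 40, 0], 0, 1],
    [[12, 40, 0], 0, 1],
    [[12, 35, -20], 0, 1],
    [[10, 28, -25], 0, 1],
    [[0, 0, -25], 0, 1],
    [[0, 0, 0], 0, 1],
    [[0, 0, 0], 0, 1]
  ]
}}

```text
clock: 5.8
position: [0.517, 0.0452, 0.038]
tool_rot: [-3.141, -0.002, -2.974]
force: [0.7, 0.7, -0.3]
grip_width: 0.0454
finger_force: 31.0
```

Emit:
{"op": "arm_command", "data": {
  "commands": [
    [[0.7, 1.3, -10], 0, 1],
    [[0, 0, -8], 0, 1],
    [[0, 0, -5], 0, 1],
    [[0, 0, -3], 0, 1],
    [[0, 0, 0], 0, 1],
    [[0, 0, 0], 0, 1],
    [[0, 0, 0], 0, 1]
  ]
}}

```text
clock: 6.5
position: [0.5185, 0.0473, 0.0125]
tool_rot: [-3.142, 0.0, -2.974]
force: [0.2, -0.1, -0.1]
grip_width: 0.0457
finger_force: 31.0
```

Emit:
{"op": "arm_command", "data": {
  "commands": [
    [[-0.8, -0.7, -1], 0, 1],
    [[0, 0, -1], 0, 1],
    [[0, 0, -1], 0, 1],
    [[0, 0, 0], 0, 1],
    [[0, 0, 0], 0, 1]
  ]
}}

```text
clock: 7.0
position: [0.5176, 0.0466, 0.0101]
tool_rot: [3.141, 0.0, -2.974]
force: [-5.1, -0.1, 22.7]
grip_width: 0.0454
finger_force: 33.1
```

Emit:
{"op": "arm_command", "data": {
  "commands": [
    [[0, 0, 1], 0, 1],
    [[0, 0, 0], 0, -0.45],
    [[0, 0, 0], 0, -0.45],
    [[0, 0, 0], 0, -0.45],
    [[0, 0, 0], 0, -0.45],
    [[0, 0, 5], 0, -0.45],
    [[0, 0, 15], 0, -0.45],
    [[0, 0, 30], 0, -0.45],
    [[-10, -40, 30], 0, -0.45],
    [[-20, -45, 10], -0.14, -0.45],
    [[-20, -45, 0], -0.14, -0.45],
    [[-20, -45, 0], -0.14, -0.45],
    [[-15, -29, 0], -0.14, -0.45],
    [[0, 0, 0], -0.14, -0.45],
    [[0, 0, 0], -0.14, -0.45],
    [[0, 0, 0], -0.14, -0.45],
    [[0, 0, 0], -0.14, -0.45],
    [[0, 0, 0], -0.14, -0.45],
    [[0, 0, 0], -0.14, -0.45],
    [[0, 0, 0], -0.17, -0.45]
  ]
}}

```text
clock: 9.0
position: [0.4329, -0.1562, 0.1]
tool_rot: [3.141, -0.0, 1.754]
force: [-0.2, 0.0, -0.3]
grip_width: 0.0618
finger_force: 0.0
```

Run:
```python
from h import *
t=grab_frame("top");s=grab_frame("side");print(bot.observe()["tool_rot"],bot.observe()["grip_width"])
crop(t,240,190,80,50,6,"a");crop(s,275,160,53,60,6,"b")
a,b=cv2.imread("pics/a.png"),cv2.imread("pics/b.png");b=cv2.resize(b[:300],(318,300))
cv2.imwrite("pics/tray1.png",np.hstack([a,b]))
```

```text
[-3.14153582e+00  3.87502539e-05  1.75726624e+00] 0.06195395058486024
```

View pics/tray1.png

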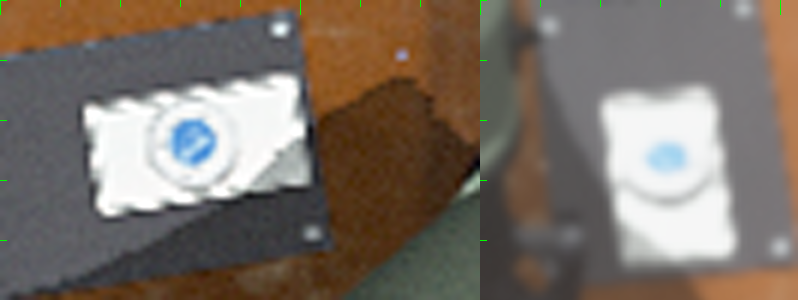

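The lens lies inside the tray. In the crop its blue centre is at (194,141) in the top view and (667,157) in the side view. I'll compute the offset from the tray centre.

Run:
```python
from h import *
t=grab_frame("top");s=grab_frame("side")
T=lambda u,v,z:world(t,240+(u+.5)/6-.5,190+(v+.5)/6-.5,z)[:2]*1000
S=lambda u,v,z:world(s,275+(u-480+.5)/6-.5,160+(v+.5)/6-.5,z)[:2]*1000
y=.17;M=np.array([[np.cos(y),np.sin(y)],[-np.sin(y),np.cos(y)]])
for l,tr,F in(((194,141),((85,105),(293,74),(308,184),(100,213)),T),((667,157),((605,97),(713,88),(737,250),(623,262)),S)):
    c=np.mean([F(*p,.011) for p in tr],0);L=F(*l,.023);print(c,L,"station offset",M@(L-c),"disc-level z.019",M@(F(*l,.019)-c))
```

```text
[519.38331193  46.64966733] [519.22489015  47.10712775] station offset [-0.07874386  0.47766819] disc-level z.019 [0.50979542 0.70170379]
[517.44930559  48.58962456] [516.4567675   49.46740583] station offset [-0.82972532  1.03304777] disc-level z.019 [-0.61691852  4.24313967]
```

The lens is within about 1 mm of the tray centre. Next is the near nozzle.

Emit:
{"op": "arm_command", "data": {
  "commands": [
    [[0.3, -0.5, -30], -0.016, -0.45],
    [[0, 0, -30], 0, -0.45],
    [[0, 0, -20], 0, -0.45],
    [[0, 0, -8], 0, -0.45],
    [[0, 0, -4], 0, -0.45],
    [[0, 0, 0], 0, -0.45],
    [[0, 0, 0], 0, 1],
    [[0, 0, 0], 0, 1],
    [[0, 0, 0], 0, 1],
    [[0, 0, 0], 0, 1],
    [[0, 0, 0], 0, 1],
    [[0, 0, 0], 0, 1],
    [[0, 0, 0], 0, 1]
  ]
}}

```text
clock: 10.5
position: [0.4337, -0.1568, 0.0083]
tool_rot: [3.14, 0.0, 1.744]
force: [-1.1, 1.6, 11.3]
grip_width: 0.0204
finger_force: 29.0
```

Emit:
{"op": "arm_command", "data": {
  "commands": [
    [[0, 0, 10], 0, 1],
    [[0, 0, 30], 0, 1],
    [[0, 0, 40], 0, 1],
    [[10, 30, 0], 0, 1],
    [[13, 40, 0], 0, 1],
    [[13, 40, 0], 0, 1],
    [[13, 40, 0], 0, 1],
    [[13, 40, 0], 0, 1],
    [[10, 30, 0], 0, 1],
    [[5.5, 21, 0], 0, 1],
    [[0, 0, -20], 0, 1],
    [[0, 0, -20], 0, 1],
    [[0, 0, 0], 0, 1],
    [[0, 0, 0], 0, 1]
  ]
}}

```text
clock: 11.9
position: [0.5107, 0.0839, 0.0484]
tool_rot: [-3.141, 0.0, 1.743]
force: [1.7, 0.0, 0.4]
grip_width: 0.0206
finger_force: 29.5
```

Run:
```python
from h import *
t=grab_frame("top");s=grab_frame("side");p=bot.observe()["position"];print(p,bot.observe()["tool_rot"])
a=pix(t,p);b=pix(s,p);print(a,b)
crop(t,240,180,60,50,6,"a");crop(s,275,150,60,50,6,"b")
cv2.imwrite("pics/noz1.png",np.hstack([cv2.imread("pics/a.png"),cv2.imread("pics/b.png")]))
```

```text
[0.51111366 0.08405389 0.04881092] [ 3.14045984e+00 -8.66666810e-05  1.74345104e+00]
[259.13521731 214.430712  ] [304.63216387 172.21699788]
```

View pics/noz1.png

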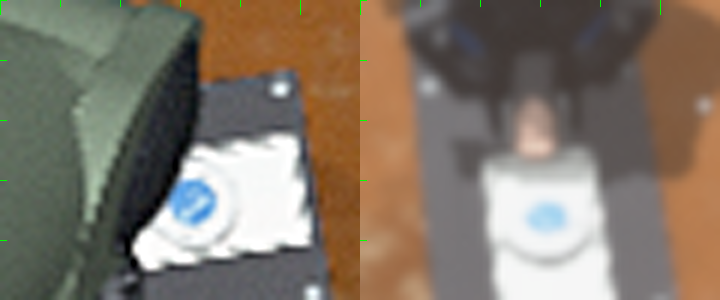

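In the side crop the nozzle hangs upright at (537,125), above the left end of the tray. I'll lower it.

Emit:
{"op": "arm_command", "data": {
  "commands": [
    [[0.3, 0, -15], 0, 1],
    [[0, 0, -10], 0, 1],
    [[0, 0, -5], 0, 1],
    [[0, 0, -2], 0, 1],
    [[0, 0, -1], 0, 1],
    [[0, 0, -1], 0, 1],
    [[0, 0, 0], 0, 1],
    [[0, 0, 0], 0, 1]
  ]
}}

```text
clock: 12.8
position: [0.5109, 0.084, 0.0143]
tool_rot: [3.141, -0.0, 1.743]
force: [-4.7, -1.3, 13.9]
grip_width: 0.0207
finger_force: 31.0
```

Emit:
{"op": "arm_command", "data": {
  "commands": [
    [[0, 0, 0], 0, -0.2],
    [[0, 0, 0], 0, -0.2],
    [[0, 0, 0], 0, -0.2],
    [[0, 0, 0], 0, -0.2],
    [[0, 0, 10], 0, -0.2],
    [[0, 0, 40], 0, -0.4],
    [[0, 0, 35], 0, -0.4],
    [[12, -40, 0], 0, -0.4],
    [[12, -40, 0], 0, -0.4],
    [[12, -40, 0], 0, -0.4],
    [[12, -40, 0], 0, -0.4],
    [[12, -40, 0], 0, -0.4],
    [[9, -30, 0], 0, -0.4],
    [[5.5, -19.5, 0], 0, -0.4],
    [[0, 0, 0], 0, -0.4],
    [[0, 0, 0], 0, -0.4]
  ]
}}

```text
clock: 14.4
position: [0.5852, -0.1653, 0.099]
tool_rot: [-3.141, -0.0, 1.743]
force: [0.3, 1.0, -0.1]
grip_width: 0.0601
finger_force: 0.0
```

Run:
```python
from h import *
t=grab_frame("top");s=grab_frame("side");p=bot.observe()["position"];print(p)
crop(t,240,185,80,50,6,"a");crop(s,280,160,50,50,6,"b")
cv2.imwrite("pics/tray2.png",np.hstack([cv2.imread("pics/a.png"),cv2.imread("pics/b.png")]))
```

```text
[ 0.58535668 -0.16419504  0.09885547]
```

View pics/tray2.png

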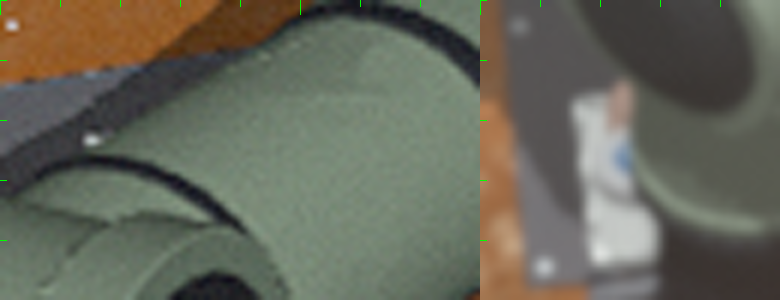

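The arm hides most of the tray, but the nozzle stands at its left end (side crop (620,105)). I'll pick the far nozzle.

Emit:
{"op": "arm_command", "data": {
  "commands": [
    [[0, -0.5, -30], 0, -0.4],
    [[0, 0, -30], 0, -0.4],
    [[0, 0, -19], 0, -0.4],
    [[0, 0, -8], 0, -0.4],
    [[0, 0, -4], 0, -0.4],
    [[0, 0, 0], 0, -0.4],
    [[0, 0, 0], 0, 1],
    [[0, 0, 0], 0, 1],
    [[0, 0, 0], 0, 1],
    [[0, 0, 0], 0, 1],
    [[0, 0, 0], 0, 1],
    [[0, 0, 0], 0, 1],
    [[0, 0, 0], 0, 1]
  ]
}}

```text
clock: 15.8
position: [0.5857, -0.1659, 0.0085]
tool_rot: [3.141, 0.0, 1.744]
force: [-2.5, 0.7, 9.7]
grip_width: 0.023
finger_force: 29.1
```

Emit:
{"op": "arm_command", "data": {
  "commands": [
    [[0, 0, 10], 0, 1],
    [[0, 0, 30], 0, 1],
    [[0, 0, 40], 0, 1],
    [[-10, 30, 0], 0, 1],
    [[-14, 40, 0], 0, 1],
    [[-14, 40, 0], 0, 1],
    [[-14, 40, 0], 0, 1],
    [[-9.4, 24.3, 0], 0, 1],
    [[0, 0, -20], 0, 1],
    [[0, 0, -20], 0, 1],
    [[0, 0, 0], 0, 1],
    [[0, 0, 0], 0, 1],
    [[0, 0, 0], 0, 1]
  ]
}}

```text
clock: 17.1
position: [0.5246, 0.0082, 0.0487]
tool_rot: [3.14, 0.0, 1.743]
force: [0.9, 0.9, -0.1]
grip_width: 0.023
finger_force: 29.5
```

Run:
```python
from h import *
t=grab_frame("top");s=grab_frame("side");p=bot.observe()["position"];print(p)
crop(t,240,185,80,50,5,"a");crop(s,275,150,50,60,7,"b")
a=cv2.imread("pics/a.png");b=cv2.imread("pics/b.png");a=cv2.copyMakeBorder(a,0,170,0,0,0)
cv2.imwrite("pics/noz2.png",np.hstack([a,b]))
```

```text
[0.52453217 0.0083281  0.04853847]
```

View pics/noz2.png

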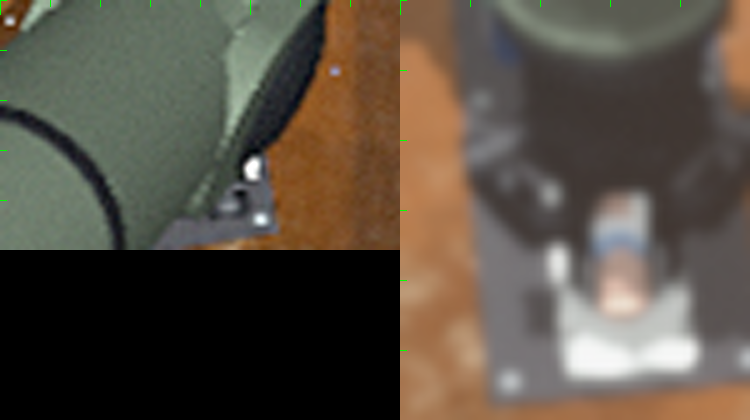

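The nozzle is held upright at side crop (622,285), and the other nozzle and the lens are visible between the fingers behind it. I'll lower it.

Emit:
{"op": "arm_command", "data": {
  "commands": [
    [[0, 0.2, -15], 0, 1],
    [[0, 0, -10], 0, 1],
    [[0, 0, -5], 0, 1],
    [[0, 0, -2], 0, 1],
    [[0, 0, -1], 0, 1],
    [[0, 0, -1], 0, 1],
    [[0, 0, 0], 0, 1],
    [[0, 0, 0], 0, 1]
  ]
}}

```text
clock: 18.0
position: [0.5238, 0.0084, 0.0144]
tool_rot: [-3.141, -0.001, 1.743]
force: [-6.4, -0.8, 18.4]
grip_width: 0.0228
finger_force: 32.2
```

Emit:
{"op": "arm_command", "data": {
  "commands": [
    [[0, 0, 0], 0, -0.2],
    [[0, 0, 0], 0, -0.2],
    [[0, 0, 0], 0, -0.2],
    [[0, 0, 0], 0, -0.2],
    [[0, 0, 10], 0, -0.2],
    [[0, 0, 40], 0, -0.2],
    [[0, 0, 45], 0, 0],
    [[-20, 20, 30], 0.14, 1],
    [[-20, 20, 0], 0.14, 1],
    [[-20, 20, 0], 0.14, 1],
    [[-20, 26, 0], 0.14, 1],
    [[-20, 30, 0], 0.14, 1],
    [[-6.8, 30, 0], 0.14, 1],
    [[0, 30, 0], 0.14, 1],
    [[0, 30, 0], 0.14, 1],
    [[0, 0, 0], 0.14, 1],
    [[0, 0, 0], 0.14, 1],
    [[0, 0, 0], 0.14, 1],
    [[0, 0, 0], 0.029, 1],
    [[0, 0, 0], 0, 1]
  ]
}}

```text
clock: 20.0
position: [0.4174, 0.2144, 0.139]
tool_rot: [3.142, 0.0, -2.973]
force: [0.5, -0.8, -0.3]
grip_width: 0.0
finger_force: 0.0
```

Run:
```python
from h import *
t=grab_frame("top");s=grab_frame("side");p=bot.observe()["position"];print(p,bot.observe()["tool_rot"],bot.observe()["force"])
crop(t,190,185,120,70,3,"a");crop(s,265,110,60,100,4,"b")
a=cv2.imread("pics/a.png");b=cv2.imread("pics/b.png")
crop(s,280,160,50,50,4,"c");a=np.vstack([a,np.zeros((190,360,3),np.uint8)])
cv2.imwrite("pics/tray3.png",np.hstack([a,b]))
```

```text
[0.41732099 0.21451461 0.13884927] [-3.14151026e+00  1.67731393e-04 -2.97410080e+00] [-0.08834093 -0.35815257  0.00763491]
```

View pics/tray3.png

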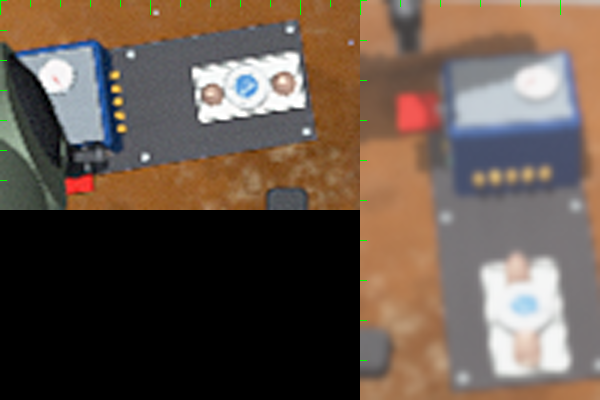

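All three items are in the tray, both nozzles upright: (212,94) and (284,84) in the top crop, with the lens at (246,86). Now the lever.

Emit:
{"op": "arm_command", "data": {
  "commands": [
    [[0, 0, -30], 0, 1],
    [[0, 0, -20], 0, 1],
    [[0, 0, -10], 0, 1],
    [[0, 0, -5], 0, 1],
    [[0, 0, -3], 0, 1],
    [[0, 0, -2], 0, 1],
    [[0, 0, 0], 0, 1],
    [[0, 0, 0], 0, 1]
  ]
}}

```text
clock: 20.9
position: [0.4175, 0.2148, 0.0693]
tool_rot: [3.141, 0.001, -2.971]
force: [-1.9, -0.9, 4.5]
grip_width: 0.0003
finger_force: 2.6
```

Contact is at z ≈ 0.0695, as expected for the pad's 0.070. I'll press to z = 0.040.

Emit:
{"op": "arm_command", "data": {
  "commands": [
    [[0, 0, -5], 0, 1],
    [[0, 0, -5], 0, 1],
    [[0, 0, -5], 0, 1],
    [[0, 0, -5], 0, 1],
    [[0, 0, -4], 0, 1],
    [[0, 0, -3], 0, 1],
    [[0, 0, -2], 0, 1],
    [[0, 0, 0], 0, 1],
    [[0, 0, 0], 0, 1],
    [[0, 0, 0], 0, 1]
  ]
}}

```text
clock: 21.9
position: [0.4175, 0.2148, 0.0404]
tool_rot: [3.141, 0.001, -2.971]
force: [-1.8, -1.4, 7.6]
grip_width: 0.0002
finger_force: 3.6
```

Emit:
{"op": "arm_command", "data": {
  "commands": [
    [[0, 0, -0.6], 0, 1],
    [[0, 0, 0], 0, 1],
    [[0, 0, 0], 0, 1],
    [[0, 0, 0], 0, 1]
  ]
}}

```text
clock: 22.3
position: [0.4175, 0.2148, 0.0399]
tool_rot: [3.141, 0.001, -2.971]
force: [-2.2, -0.9, 8.2]
grip_width: 0.0003
finger_force: 4.1
```

Run:
```python
from h import *
F=[];Z=[]
for i in range(6):
    grab_frame("side");o=bot.observe();F.append(o["force"][2]);Z.append(o["position"][2])
print(np.round(F,2),np.round(Z,4))
```

```text
[8.4  7.82 8.28 8.61 7.98 7.77] [0.0399 0.0399 0.0398 0.0399 0.0398 0.0398]
```

```bash
python3 -c "
from workcell import ticket;print(ticket.job_done())"
```

```text
the job is handed in; nothing more can be done
None
```

I handed the job in at about 22.6 s. The two nozzles stand upright and the white lens case lies flat in the tray, all released, and the closed fingers hold the lever at about 30 mm (the green mark). I judged that depth from tool height and push force (about 8 N), not from a picture of the marks.

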